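Clamp a cemented stone in the bench press

ROBOT

A 6-joint arm with a two-finger parallel gripper is mounted at the origin on a cart in front of the work surface, level with it; the furniture and walls round the work are solid. World frame = base frame: x ahead of the robot, y to its left, z up, the work surface at z = 0. Lengths are in m, angles in rad, forces in N, time in s.
With the tool pointing down it reaches from about 0.4 to 0.925 m from the base axis. Payload 12.5 kg.
Tool frame: the origin (TCP) lies on the centre line of the jaws, within the pads' length; the fingertips stand 8 mm ahead of it and the grasp point (between the pads) lies 11 mm behind it; z points along the fingers, y is the line along which they close (so a half turn about z gives the same grasp; the last joint's range is limited). The gripper opens to 95 mm and grips with 3 to 60 N. Pads are 20 mm wide; open, the fingers measure 119 mm over their backs; the gripper's body (75 mm by 180 mm) begins 59 mm behind the grasp point.
Start: joints at [-1.283, 0.491, 1.559, -0, 1.092, -0.106], TCP at [0.24, -0.577, 0.223] pointing down, gripper open.
Joint ranges: [-3.1, 3.1], [-0.84, 2.19], [0.05, 2.79], [-1.13, 4.28], [0.06, 2.93], [-2.69, 2.69]. Speed limits (rad/s): [2.22, 2.22, 2.79, 3.14, 3.14, 3.14].

INTERFACE

Orientations are given as a rotation vector (axis times angle).
In Python, from plant import read_state, get_image, camera_params, sign_off, regions_of, tip_of gives the robot as it stands.
- The arm moves only by the tool move_arm, never from a script. Its argument "targets" is a list of rows, each an object of numbers: "dx", "dy", "dz": the shift along the world's x, y, z in cm; "ax", "ay", "az": the turn, a rotation vector about the world's x, y, z in rad; "grip": the closure in counts, from 0 (fully open) to 255 (shut). A call has 1 to 8 rows; each row is the pose to reach, as a shift and turn from the pose commanded when the call began; what a row does not reach only later rows make up. A row lasts 1/12 s, in which the tool goes at most 41.7 mm and 7.16 degrees, less where a joint would pass 70% of its speed; a pose out of reach is approached as far as the arm can. A call with a gripper value outside its range is refused whole. The fingers move at their own pace and stop on an object; "grip_force" is the grip in N (left out, the last holds). Time passes only in rows, so rows that repeat a pose let the fingers close. It gives the time, the measured TCP pose, the force, the opening and the grip force at its end, in the units of the state.
- read_state(): the state, without advancing time (a new reading comes with each control period).
- get_image(name): name is "side" or "top"; returns (picture, depth): 384x512x3 uint8, red, green, blue; 384x512 float32, m along the optical axis (not along the pixel's ray), 0 where there is no reading.
- camera_params(name): a dict with "camera_matrix" (3x3 intrinsics, pixels), "k1" (the pictures are not rectified: a ray, as slopes to the right and down, at radius r is drawn at 1 + k1 r^2 times it, then the intrinsics apply), "world_from_camera" (4x4, takes a point from camera to world coordinates). Camera axes: x right, y up, looking along -z (the intrinsics and any distortion apply to the point x, -y, -z); pixel columns grow to the right and rows downward; lengths in m; the calibration is good to about 2 mm. A picture is of the moment at which its call begins. camera_params takes no time and is no camera call.
- sign_off(): hands the job in; it is judged then, once.
Trained networks look in the newest picture that a camera, given by its name, has taken for a name from the list of things; names that differ only in an ending like _2 or _b are one class to them, and where a whole thing is asked for, a point or a joint stands for the part that bears it (a point fixed in the world has none). Each returns a list of dicts, best first, with "score" (0 to 1); they miss things now and then, are a little off and sometimes report something else, mostly with a low value. They report only what shows in the picture. A call takes as long as a camera call.
- regions_of(thing, camera): "mask" (384x512 bool, what is visible of it) and "box" ([left, top, right, bottom] in pixels, round what is visible of it).
- tip_of(thing, camera): "location" ([row, column] in pixels: a listed point, or the origin of a listed thing).
The state is a dict: "time_s": time; "joint_pos": joint angles; "dq": joint speeds; "effort": joint torques, N m; "eef_pos": TCP position; "tcp_rot": TCP orientation; "contact_force": force on the tool from outside, world axes, zero at the start; "moment": the same for the moment, N m; "finger_gap": opening from 0.0 (shut) to 1.0 (fully open); "finger_force": force on a finger pad.
Only numpy, scipy, OpenCV 4.12 (cv2) and the standard library are available. Lean on these libraries where they do the work, as an engineer would, in place of code of your own. Each camera call takes 0.05 s, during which the arm holds its last target. There are 200 camera calls.

TASK

A stone freshly cemented to its seat waits on the pulled-out bed of the small dark bench press. Push the bed fully home by its black knob, press the spring plunger down by the steel grip on top until its foot bears on the stone with about 10 newtons, and, still holding it down, slide the grip with its keeper under the sloping catch plate until the keeper bears there, so that the stone stays clamped at about that load when you let go. Never load the stone with more than 20 newtons, and leave the things standing about where they are.

Things in the scene. Friction and masses are not known exactly. Their poses are not given: they have to be found in the camera images.
- press: Dark iron bench press, 124 mm deep (x) by 84 mm wide (y), bolted down; place and yaw vary. Origin: on the table under the plunger's axis. +x: from the open front to the column at the back; +y: towards the side arm with the sloping catch plate; z up. Highest fixed point: the catch bracket, 123 mm above the table, at y = 32 to 86 mm, x = -10 to 17 mm.
- bed_knob (a point): Centre of the black knob (diameter 22 mm, 41 to 63 mm above the table) upright on the front end of the steel sliding bed; 76 mm in front of the plunger's axis when the bed is home. The press's arm begins 55 mm behind it then; pinch it across press y.
- bed (a joint): Bed position in m: 0 fully home at its stop (stone right under the foot), grows as it is pulled towards the press's -x, at most 0.050; starts 0.015 to 0.045. It slides with about 2 N of friction and stays where it is left.
- keeper_grip (a point): Centre of the keeper's upright steel grip: 14 mm (press x) by 24 mm (press y) by 26 mm high, 148 mm above the table with the plunger up, 34 mm to the press's -y side of the plunger's axis with the keeper withdrawn. The plunger's head ends 25 mm below this point. It goes down with the plunger and sideways with the keeper. Pinched across press x, the fingers stay clear of the catch plate.
- plunger (a joint): Plunger depth in m: 0 up, grows as it is pressed down, at most 0.018. Its return spring pushes up with 4.1 N at 0 and 0.15 N more for every mm. The foot meets the stone at a depth of 4.5 to 13.5 mm: the stone's seat stands on a height screw that is set differently each time.
- keeper (a joint): Keeper position in m: 0 to 0.002 withdrawn (start), grows as the grip is slid towards the press's +y, at most 0.054; 1.5 N of friction. A bevelled bolt carried by the plunger's head. Its tip passes under the catch plate from 0.004 on if the plunger is over 3.4 mm down, else it butts against the edge. Released when it bears there, it holds by friction.
- catch_edge (a point): Middle of the catch plate's lower front edge, 113 mm above the table. From here the 24 mm wide steel plate slopes down 15 degrees along the press's +y for 53 mm: the keeper meets it at 0.004 + (plunger depth - 0.0034) / 0.268 (m). Driven on beyond that, the keeper wedges the plunger further down and loads the stone more.
- foot: The round rubber-faced foot, diameter 20 mm, at the plunger's lower end; origin: centre of its underside, 48 mm above the table with the plunger up. It is sprung in the plunger: its load on the stone is 2 N on meeting, then 5 N more for every further mm that the plunger goes down.
- stones: Bystander: small white paper tray of stones, 33 x 36 x 7 mm, origin under its centre.
- lamp: Bystander: glass spirit lamp with a brass cap, diameter 68 mm, 79 mm high, origin under its centre.
- tweezers: Bystander: steel tweezers lying down, 103 mm long, 9 mm high.
- loupe: Bystander: folding loupe, 63 x 48 x 24 mm, origin under its centre.
- spool: Bystander: spool of solder wire, diameter 48 mm, 26 mm high, origin under its centre.

How it is judged:
On the way, in this order (a step that is already met when the one before it is completed fails the run):
1. the bed is pushed fully home (value of joint bed below 0.002 m), for 0.2 s.
2. the plunger is pressed until its foot bears on the stone, the keeper not yet slid in (value of joint bed below 0.002 m and contact force between foot and anything else above 5 N and value of joint keeper below 0.01 m), for 0.1 s.
At the end, for the whole second after the job is handed in: The bed is home within 2 mm, the keeper stands more than 8 mm in under the catch plate and holds the plunger down, and the foot loads the stone with 6 to 15 N, all at rest (value of joint bed below 0.002 m and contact force between foot and anything else between 6 and 15 N and value of joint keeper above 0.008 m and velocity of joint keeper between -0.002 and 0.002 m/s and velocity of joint plunger between -0.002 and 0.002 m/s); the robot touches nothing.
It fails at once if the stone is loaded with more than 20 N (contact force between foot and anything else above 20 N).
It fails at once if a thing standing about (stone tray, lamp, tweezers, loupe, spool) is moved more than 15 mm (distance of any of stones, lamp, tweezers, loupe, spool from where it was at the start of the episode above 0.015 m).
It also fails if it takes over 72 s, if anything falls off the work surface, if the arm or the gripper's body presses on something with over 40 N, if the wrist force passes 120 N, or if a joint passes its speed limit or range.

## Working session

There is one attempt and no reset: what is moved stays moved. The work goes in short steps, Python scripts to look and compute and a tool call to move; the robot and the scene stay as the last step left them, time stands still between calls to the robot, and variables do not carry over. Pictures are saved under pics/ and viewed, at most 10 in all, crops included, and the job is handed in when it is done.

Besides the shell and the picture viewer there is one more tool, called after "Request:" as name(argument=value, ...), one argument or row to a line, values as JSON. move_arm: Moves the arm, as the interface text tells. Its arguments: {"type":"object","properties":{"targets":{"type":"array","items":{"type":"object","properties":{"dx":{"type":"number"},"dy":{"type":"number"},"dz":{"type":"number"},"ax":{"type":"number"},"ay":{"type":"number"},"az":{"type":"number"},"grip":{"type":"number"}}}},"grip_force":{"type":"number"}},"required":["targets"]}

```bash
mkdir -p pics; cat > h.py <<'E'
import numpy as np, cv2
from plant import *
def ray(cam,px):
    p=camera_params(cam);K=np.array(p["camera_matrix"]);k=p["k1"];T=np.array(p["world_from_camera"])
    u=np.array([(px[0]-K[0,2])/K[0,0],(px[1]-K[1,2])/K[1,1]]);s=u.copy()
    for _ in range(20): s=u/(1+k*(s@s))
    return T[:3,3],T[:3,:3]@np.array([s[0],-s[1],-1.0])
def at_z(cam,px,z):
    o,d=ray(cam,px);return o+d*(z-o[2])/d[2]
def at_d(cam,px,dep):
    o,d=ray(cam,px);return o+d*dep
def tri(p1,p2):
    A=[];b=[]
    M=np.zeros((3,3));v=np.zeros(3)
    R=[ray(*p1),ray(*p2)]
    for o,d in R:
        d=d/np.linalg.norm(d);P=np.eye(3)-np.outer(d,d);M+=P;v+=P@o
    x=np.linalg.solve(M,v)
    return x,[np.linalg.norm(np.cross(x-o,d/np.linalg.norm(d))) for o,d in R]
E
python3 - <<'E'
from h import *
np.set_printoptions(precision=4,suppress=True)
ims=[]
for c in("top","side"):
    im,d=get_image(c);np.savez(f"{c}.npz",im=im,d=d);ims.append(im)
    print(c,np.array(camera_params(c)["world_from_camera"])[:3,3])
    for t in("bed_knob","keeper_grip","catch_edge","foot","press","stones","lamp","tweezers","loupe","spool"):
        for r in tip_of(t,c)[:2]:
            y,x=r["location"];dd=d[int(round(y)),int(round(x))]
            print(t,round(r["score"],2),np.round([x,y],1),at_d(c,(x,y),dd), at_z(c,(x,y),{"bed_knob":.052,"keeper_grip":.148,"catch_edge":.113,"foot":.048}.get(t,0)))
cv2.imwrite("pics/a.png",ims[0][...,::-1]);cv2.imwrite("pics/b.png",ims[1][...,::-1])
s=read_state();print(s["eef_pos"],s["tcp_rot"],s["time_s"])
E
```

```text
top [ 0.4103 -0.2408  1.0414]
bed_knob 0.78 [282.8 209.8] [ 0.4248 -0.3235  0.0617] [ 0.4249 -0.3243  0.052 ]
keeper_grip 0.85 [326.3 163.6] [ 0.5132 -0.3956  0.1618] [ 0.5148 -0.3981  0.148 ]
catch_edge 0.69 [291.8 155.9] [ 0.5316 -0.3342  0.116 ] [ 0.532  -0.3345  0.113 ]
press 0.84 [299.  166.8] [ 0.5137 -0.3527  0.0843] [ 0.5228 -0.3626  0.    ]
press 0.7 [325.7 163.7] [ 0.5129 -0.3945  0.1618] [ 0.5318 -0.4228  0.    ]
stones 0.7 [252.5 198.5] [ 0.4485 -0.2605  0.0069] [ 0.4487 -0.2607  0.    ]
lamp 0.65 [215.5 195.7] [ 0.4494 -0.1829  0.076 ] [ 0.4525 -0.1783  0.    ]
tweezers 0.37 [324.1 216.7] [ 0.4129 -0.4215  0.0008] [ 0.4129 -0.4216  0.    ]
loupe 0.73 [351.2 164.9] [ 0.5283 -0.4754  0.0245] [ 0.5311 -0.481   0.    ]
spool 0.95 [238.3 167.2] [ 0.5173 -0.227   0.0022] [ 0.5175 -0.227   0.    ]
side [ 0.5196 -0.9935  0.7396]
bed_knob 0.8 [218.7 226.5] [ 0.4242 -0.3256  0.0618] [ 0.4228 -0.316   0.052 ]
keeper_grip 0.51 [260.6 220.6] [ 0.5163 -0.402   0.1572] [ 0.5163 -0.3927  0.148 ]
catch_edge 0.87 [267.2 212. ] [ 0.5295 -0.3379  0.1194] [ 0.5296 -0.3312  0.113 ]
press 0.91 [261.6 258.8] [ 0.5192 -0.3848  0.0259] [ 0.5192 -0.3627  0.    ]
press 0.64 [269.5 212.8] [ 0.5342 -0.3411  0.1202] [ 0.5371 -0.2145  0.    ]
stones 0.49 [235.4 222.5] [ 0.4551 -0.2544  0.0042] [ 0.4547 -0.2503  0.    ]
lamp 0.67 [238.7 200.5] [ 0.4611 -0.2033  0.0293] [ 0.4586 -0.1707  0.    ]
tweezers 0.67 [271.2 211. ] [ 0.5379 -0.3296  0.1146] [ 0.5413 -0.2079  0.    ]
tweezers 0.45 [209.  277.2] [ 0.4081 -0.4185  0.0025] [ 0.4077 -0.4166  0.    ]
loupe 0.64 [265.2 304.4] [ 0.5275 -0.4973  0.0224] [ 0.5278 -0.4818  0.    ]
loupe 0.59 [260.3 219.7] [ 0.5157 -0.4024  0.1599] [ 0.5147 -0.2393  0.    ]
spool 0.42 [264.1 211.7] [ 0.5228 -0.3815  0.1613] [ 0.5237 -0.2108 -0.    ]
[ 0.2398 -0.5772  0.2227] [ 3.0808  0.6146 -0.    ] 1.1
```

View pics/a.png

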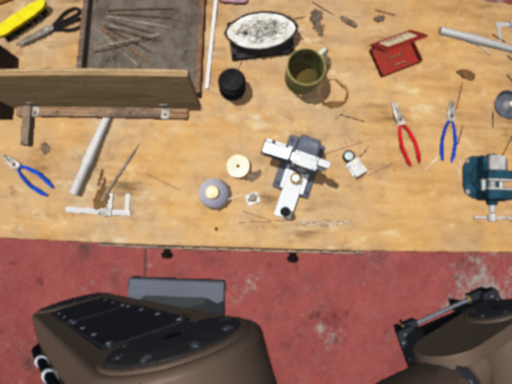

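View pics/b.png

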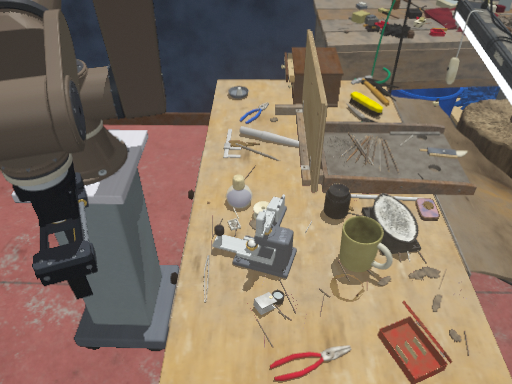

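```bash
python3 - <<'E'
from h import *
np.set_printoptions(precision=4,suppress=True)
out=[]
for c,(x0,y0,x1,y1) in (("top",(240,120,380,230)),("side",(190,180,330,320))):
    z=np.load(c+".npz");im,d=z["im"],z["d"]
    out.append(cv2.resize(im[y0:y1,x0:x1],None,fx=4,fy=4,interpolation=cv2.INTER_CUBIC))
    P=[(u,v,*at_d(c,(u,v),d[v,u])) for v in range(y0,y1) for u in range(x0,x1) if d[v,u]>0]
    P=np.array(P);Q=P[:,2:]
    def rep(n,lo,hi,cx,cy,r):
        m=(Q[:,2]>lo)&(Q[:,2]<hi)&(np.hypot(Q[:,0]-cx,Q[:,1]-cy)<r);S=Q[m]
        if len(S)<3: print(c,n,len(S));return
        rect=cv2.minAreaRect(S[:,:2].astype(np.float32)*1000)
        print(c,n,len(S),S.mean(0),"z",np.median(S[:,2]),"rect",rect)
    rep("griptop",.154,.17,.515,-.395,.03)
    rep("knobtop",.057,.07,.424,-.324,.02)
    rep("bracket",.116,.130,.535,-.31,.06)
    rep("head",.10,.135,.52,-.36,.04)
    rep("bed",.03,.05,.45,-.33,.045)
cv2.imwrite("pics/c.png",out[0][...,::-1]);cv2.imwrite("pics/d.png",out[1][...,::-1])
E
```

```text
Traceback (most recent call last):
  File "h.py", line 11, in at_d
    o,d=ray(cam,px);return o+d*dep
        ~~~^^^^^^^^
  File "h.py", line 4, in ray
    p=camera_params(cam);K=np.array(p["camera_matrix"]);k=p["k1"];T=np.array(p["world_from_camera"])
ValueError: time passes only in moves, steps and waits
```

Cache the camera parameters.

```bash
sed -i 's/^def ray/import functools\ncp=functools.lru_cache(None)(camera_params)\ndef ray/; s/p=camera_params(cam)/p=cp(cam)/' h.py
cat > m.py <<'E'
from h import *
np.set_printoptions(precision=4,suppress=True)
out=[]
for c,(x0,y0,x1,y1) in (("top",(240,120,380,230)),("side",(190,180,330,320))):
    z=np.load(c+".npz");im,d=z["im"],z["d"]
    out.append(cv2.resize(im[y0:y1,x0:x1],None,fx=4,fy=4,interpolation=cv2.INTER_CUBIC))
    P=[(u,v,*at_d(c,(u,v),d[v,u])) for v in range(y0,y1) for u in range(x0,x1) if d[v,u]>0]
    P=np.array(P);Q=P[:,2:]
    def rep(n,lo,hi,cx,cy,r):
        m=(Q[:,2]>lo)&(Q[:,2]<hi)&(np.hypot(Q[:,0]-cx,Q[:,1]-cy)<r);S=Q[m]
        if len(S)<3: print(c,n,len(S));return
        rect=cv2.minAreaRect(S[:,:2].astype(np.float32)*1000)
        print(c,n,len(S),S.mean(0),"z",np.median(S[:,2]),"rect",np.round(np.r_[rect[0],rect[1],rect[2]],1))
    rep("griptop",.154,.17,.515,-.395,.03)
    rep("knobtop",.057,.07,.424,-.324,.02)
    rep("bracket",.116,.130,.535,-.31,.06)
    rep("head",.10,.135,.52,-.36,.04)
    rep("bed",.03,.05,.45,-.33,.045)
cv2.imwrite("pics/c.png",out[0][...,::-1]);cv2.imwrite("pics/d.png",out[1][...,::-1])
E
python3 m.py
```

```text
top griptop 85 [ 0.5146 -0.3907  0.1604] z 0.16051570885339628 rect [ 514.6 -391.2   21.7   14.    73.2]
top knobtop 80 [ 0.423  -0.3285  0.0621] z 0.06178070757625864 rect [ 423.5 -329.4   18.9   19.1    1.7]
top bracket 426 [ 0.5353 -0.3353  0.1206] z 0.12036372225629233 rect [ 539.5 -324.9   96.5   28.6   65.3]
top head 423 [ 0.5248 -0.3572  0.1209] z 0.12125678258982542 rect [ 524.2 -361.5   79.7   28.1   69.6]
top bed 32 [ 0.4834 -0.3458  0.0375] z 0.035878187421585106 rect [ 452.  -336.9   20.2   81.    73. ]
side griptop 82 [ 0.5157 -0.3933  0.1597] z 0.16034382693913457 rect [ 515.8 -390.7   24.    14.6   71.7]
side knobtop 62 [ 0.4242 -0.3293  0.0616] z 0.0622035108493062 rect [ 425.  -327.8   21.    19.6   48. ]
side bracket 212 [ 0.5406 -0.3304  0.1204] z 0.12033437206816272 rect [ 540.9 -322.5   94.6   28.1   67. ]
side head 258 [ 0.5295 -0.3615  0.1199] z 0.12074614659139077 rect [ 525.4 -361.8   78.5   25.6   72.6]
side bed 38 [ 0.4471 -0.3384  0.0397] z 0.037099065841923906 rect [ 451.4 -338.    17.5   79.7   74. ]
```

View pics/c.png

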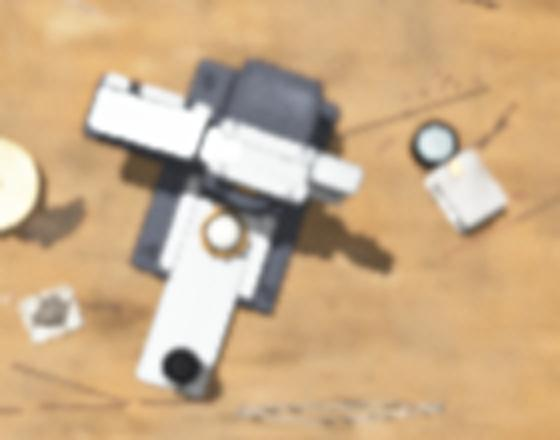

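View pics/d.png

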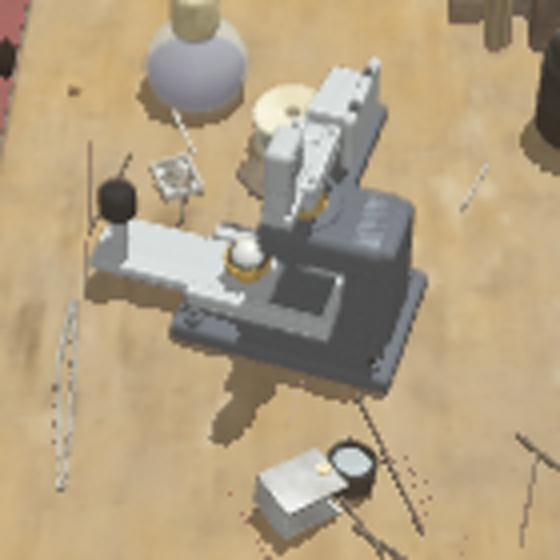

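Request:
move_arm(
  targets=[
    {"dx":2.6,"dy":3.5,"dz":0,"az":-0.1,"grip":110},
    {"dx":5.2,"dy":7,"dz":0,"az":-0.2,"grip":110},
    {"dx":7.8,"dy":10.5,"dz":0,"az":-0.3,"grip":110},
    {"dx":10.4,"dy":14,"dz":-1,"az":-0.4,"grip":110},
    {"dx":13,"dy":17.5,"dz":-2,"az":-0.5,"grip":110},
    {"dx":15.6,"dy":21,"dz":-4,"az":-0.6,"grip":110},
    {"dx":17.5,"dy":23.7,"dz":-6,"az":-0.7,"grip":110},
    {"dx":18.4,"dy":24.9,"dz":-8,"az":-0.7,"grip":110},
  ],
)

```text
schema error: expected keys dx, dy, dz, ax, ay, az, grip
```

Request:
move_arm(
  targets=[
    {"dz":0},
    {"dz":0},
  ],
)

```text
schema error: expected keys dx, dy, dz, ax, ay, az, grip
```

Request:
move_arm(
  targets=[
    {"dx":2.6,"dy":3.5,"dz":0,"ax":0,"ay":0,"az":-0.1,"grip":110},
    {"dx":5.2,"dy":7,"dz":0,"ax":0,"ay":0,"az":-0.2,"grip":110},
    {"dx":7.8,"dy":10.5,"dz":0,"ax":0,"ay":0,"az":-0.3,"grip":110},
    {"dx":10.4,"dy":14,"dz":-1,"ax":0,"ay":0,"az":-0.4,"grip":110},
    {"dx":13,"dy":17.5,"dz":-2,"ax":0,"ay":0,"az":-0.5,"grip":110},
    {"dx":15.6,"dy":21,"dz":-4,"ax":0,"ay":0,"az":-0.6,"grip":110},
    {"dx":17.5,"dy":23.7,"dz":-6,"ax":0,"ay":0,"az":-0.7,"grip":110},
    {"dx":18.4,"dy":24.9,"dz":-8,"ax":0,"ay":0,"az":-0.7,"grip":110},
  ],
  grip_force=15,
)

```text
time_s: 1.77
eef_pos: [0.4255, -0.3264, 0.1434]
tcp_rot: [3.102, -0.487, 0.004]
contact_force: [0.4, -0.8, -0.5]
finger_gap: 0.574
finger_force: 0.0
```

Request:
move_arm(
  targets=[
    {"dx":0,"dy":0,"dz":0,"ax":0,"ay":0,"az":0,"grip":110},
    {"dx":0,"dy":0,"dz":0,"ax":0,"ay":0,"az":0,"grip":110},
  ],
)

```text
time_s: 1.93
eef_pos: [0.4242, -0.327, 0.1419]
tcp_rot: [-3.104, 0.474, 0.003]
contact_force: [-0.0, -1.0, -0.1]
finger_gap: 0.569
finger_force: 0.0
```

Request:
move_arm(
  targets=[
    {"dx":0,"dy":-0.1,"dz":-3,"ax":0,"ay":0,"az":0,"grip":110},
    {"dx":0,"dy":-0.1,"dz":-6,"ax":0,"ay":0,"az":0,"grip":110},
    {"dx":0,"dy":-0.1,"dz":-8,"ax":0,"ay":0,"az":0,"grip":110},
    {"dx":0,"dy":-0.1,"dz":-8.8,"ax":0,"ay":0,"az":0,"grip":110},
    {"dx":0,"dy":-0.1,"dz":-8.8,"ax":0,"ay":0,"az":0,"grip":160},
    {"dx":0,"dy":-0.1,"dz":-8.8,"ax":0,"ay":0,"az":0,"grip":220},
    {"dx":0,"dy":-0.1,"dz":-8.8,"ax":0,"ay":0,"az":0,"grip":220},
    {"dx":0,"dy":-0.1,"dz":-8.8,"ax":0,"ay":0,"az":0,"grip":220},
  ],
)

```text
time_s: 2.6
eef_pos: [0.4242, -0.3299, 0.0561]
tcp_rot: [3.103, -0.479, 0.003]
contact_force: [-0.5, -0.2, -0.1]
finger_gap: 0.347
finger_force: 0.0
```

Request:
move_arm(
  targets=[
    {"dx":0,"dy":0,"dz":0,"ax":0,"ay":0,"az":0,"grip":220},
    {"dx":0,"dy":0,"dz":0,"ax":0,"ay":0,"az":0,"grip":220},
    {"dx":0,"dy":0,"dz":0,"ax":0,"ay":0,"az":0,"grip":220},
    {"dx":0,"dy":0,"dz":0,"ax":0,"ay":0,"az":0,"grip":220},
    {"dx":0,"dy":0,"dz":0,"ax":0,"ay":0,"az":0,"grip":220},
  ],
)

```text
time_s: 3.02
eef_pos: [0.4241, -0.3279, 0.0556]
tcp_rot: [-3.103, 0.479, 0.0]
contact_force: [2.9, 9.9, 9.0]
finger_gap: 0.225
finger_force: 15.1
```

Request:
move_arm(
  targets=[
    {"dx":0.48,"dy":-0.15,"dz":0,"ax":0,"ay":0,"az":0,"grip":220},
    {"dx":0.95,"dy":-0.3,"dz":0,"ax":0,"ay":0,"az":0,"grip":220},
    {"dx":1.43,"dy":-0.45,"dz":0,"ax":0,"ay":0,"az":0,"grip":220},
    {"dx":1.9,"dy":-0.6,"dz":0,"ax":0,"ay":0,"az":0,"grip":220},
    {"dx":2.2,"dy":-0.7,"dz":0,"ax":0,"ay":0,"az":0,"grip":220},
    {"dx":2.4,"dy":-0.75,"dz":0,"ax":0,"ay":0,"az":0,"grip":220},
    {"dx":2.6,"dy":-0.8,"dz":0,"ax":0,"ay":0,"az":0,"grip":220},
    {"dx":2.6,"dy":-0.8,"dz":0,"ax":0,"ay":0,"az":0,"grip":220},
  ],
)

```text
time_s: 3.68
eef_pos: [0.4503, -0.3361, 0.0556]
tcp_rot: [-3.104, 0.479, -0.0]
contact_force: [3.1, 9.3, 7.0]
finger_gap: 0.223
finger_force: 15.1
```

Request:
move_arm(
  targets=[
    {"dx":0.1,"dy":-0.03,"dz":0,"ax":0,"ay":0,"az":0,"grip":220},
    {"dx":0.2,"dy":-0.06,"dz":0,"ax":0,"ay":0,"az":0,"grip":220},
    {"dx":0.3,"dy":-0.09,"dz":0,"ax":0,"ay":0,"az":0,"grip":220},
    {"dx":0.3,"dy":-0.09,"dz":0,"ax":0,"ay":0,"az":0,"grip":220},
  ],
)

```text
time_s: 4.02
eef_pos: [0.4531, -0.3369, 0.0556]
tcp_rot: [-3.104, 0.479, 0.0]
contact_force: [0.8, 8.4, 7.8]
finger_gap: 0.22
finger_force: 15.1
```

Request:
move_arm(
  targets=[
    {"dx":0.1,"dy":-0.03,"dz":0,"ax":0,"ay":0,"az":0,"grip":220},
    {"dx":0.2,"dy":-0.06,"dz":0,"ax":0,"ay":0,"az":0,"grip":220},
    {"dx":0.2,"dy":-0.06,"dz":0,"ax":0,"ay":0,"az":0,"grip":220},
  ],
)

```text
time_s: 4.27
eef_pos: [0.454, -0.3371, 0.0555]
tcp_rot: [-3.103, 0.478, 0.004]
contact_force: [-5.5, 8.9, 11.6]
finger_gap: 0.222
finger_force: 15.1
```

Request:
move_arm(
  targets=[
    {"dx":0.1,"dy":-0.03,"dz":0,"ax":0,"ay":0,"az":0,"grip":220},
    {"dx":0.2,"dy":-0.06,"dz":0,"ax":0,"ay":0,"az":0,"grip":220},
    {"dx":0.2,"dy":-0.06,"dz":0,"ax":0,"ay":0,"az":0,"grip":220},
    {"dx":0.2,"dy":-0.06,"dz":0,"ax":0,"ay":0,"az":0,"grip":220},
  ],
)

```text
time_s: 4.6
eef_pos: [0.4546, -0.3373, 0.0553]
tcp_rot: [-3.102, 0.478, 0.009]
contact_force: [-12.3, 8.4, 14.0]
finger_gap: 0.22
finger_force: 15.1
```

Request:
move_arm(
  targets=[
    {"dx":-0.3,"dy":0.1,"dz":0,"ax":0,"ay":0,"az":0,"grip":110},
    {"dx":-0.3,"dy":0.1,"dz":0,"ax":0,"ay":0,"az":0,"grip":110},
    {"dx":-0.3,"dy":0.1,"dz":0,"ax":0,"ay":0,"az":0,"grip":110},
    {"dx":-0.3,"dy":0.1,"dz":0,"ax":0,"ay":0,"az":0,"grip":110},
    {"dx":-0.3,"dy":0.1,"dz":4,"ax":0,"ay":0,"az":0,"grip":110},
    {"dx":-0.3,"dy":0.1,"dz":8,"ax":0,"ay":0,"az":0,"grip":110},
    {"dx":-0.6,"dy":-0.5,"dz":12,"ax":0,"ay":0,"az":0.1,"grip":110},
    {"dx":-0.6,"dy":-1,"dz":16,"ax":0,"ay":0,"az":0.2,"grip":110},
  ],
)

```text
time_s: 5.27
eef_pos: [0.4505, -0.3492, 0.2166]
tcp_rot: [-3.137, 0.159, 0.0]
contact_force: [0.2, -0.1, -0.2]
finger_gap: 0.573
finger_force: 0.0
```

Request:
move_arm(
  targets=[
    {"dx":0,"dy":-1,"dz":1,"ax":0,"ay":0,"az":0.12,"grip":110},
    {"dx":0,"dy":-2,"dz":2,"ax":0,"ay":0,"az":0.24,"grip":110},
    {"dx":0,"dy":-3,"dz":3,"ax":0,"ay":0,"az":0.36,"grip":110},
    {"dx":0,"dy":-4,"dz":3,"ax":0,"ay":0,"az":0.48,"grip":110},
    {"dx":0,"dy":-5,"dz":3,"ax":0,"ay":0,"az":0.6,"grip":110},
    {"dx":0,"dy":-5,"dz":3,"ax":0,"ay":0,"az":0.72,"grip":110},
    {"dx":0,"dy":-5,"dz":3,"ax":0,"ay":0,"az":0.84,"grip":110},
    {"dx":0,"dy":-5,"dz":3,"ax":0,"ay":0,"az":0.96,"grip":110},
  ],
)

```text
time_s: 5.93
eef_pos: [0.4509, -0.3996, 0.2446]
tcp_rot: [2.856, 1.309, 0.0]
contact_force: [-0.3, 0.9, 0.7]
finger_gap: 0.569
finger_force: 0.0
```

Request:
move_arm(
  targets=[
    {"dx":0,"dy":0,"dz":0,"ax":0,"ay":0,"az":0.12,"grip":110},
    {"dx":0,"dy":0,"dz":0,"ax":0,"ay":0,"az":0.24,"grip":110},
    {"dx":0,"dy":0,"dz":0,"ax":0,"ay":0,"az":0.36,"grip":110},
    {"dx":0,"dy":0,"dz":0,"ax":0,"ay":0,"az":0.41,"grip":110},
    {"dx":0,"dy":0,"dz":0,"ax":0,"ay":0,"az":0.41,"grip":110},
  ],
)

```text
time_s: 6.35
eef_pos: [0.4509, -0.3994, 0.2446]
tcp_rot: [2.533, 1.859, 0.0]
contact_force: [-0.3, 0.2, 0.0]
finger_gap: 0.567
finger_force: 0.0
```

```bash
python3 - <<'E'
from h import *
for c in("top","side"):
    im,d=get_image(c);np.savez(f"{c}.npz",im=im,d=d)
    for t in("bed_knob","keeper_grip","catch_edge"):
        for r in tip_of(t,c)[:1]:
            y,x=r["location"];print(c,t,round(r["score"],2),np.round([x,y],1),at_z(c,(x,y),{"bed_knob":.052,"keeper_grip":.148}.get(t,.113)))
E
sed -i 's/"knobtop",.057,.07,.424,-.324,.02/"knobtop",.057,.07,.4545,-.3373,.02/' m.py; python3 m.py; python3 -c "from plant import *;s=read_state();print(s['eef_pos'],s['tcp_rot'],s['joint_pos'],s['contact_force'])"
```

```text
top bed_knob 0.92 [286.4 197.7] [ 0.45068067 -0.33129785  0.052     ]
top keeper_grip 0.56 [324.3 161. ] [ 0.51969698 -0.39409275  0.148     ]
top catch_edge 0.67 [288.3 153.8] [ 0.53598346 -0.32735297  0.113     ]
side bed_knob 0.77 [228.9 231.7] [ 0.4466142  -0.33143578  0.052     ]
side keeper_grip 0.75 [261.1 221.4] [ 0.51726292 -0.39485632  0.148     ]
side catch_edge 0.91 [268.8 215. ] [ 0.53291688 -0.34016303  0.113     ]
top griptop 33 [ 0.5175 -0.3844  0.1606] z 0.16032461773818807 rect [ 517.7 -384.2    8.3   15.3   59.8]
top knobtop 15 [ 0.4577 -0.3324  0.0622] z 0.06253091452936677 rect [ 457.7 -332.2    4.4   12.    46. ]
top bracket 426 [ 0.5355 -0.3353  0.1205] z 0.1204249337324732 rect [ 539.5 -324.9   96.4   29.1   65.8]
top head 409 [ 0.5254 -0.356   0.1208] z 0.12113428807444848 rect [ 526.  -356.9   69.8   28.    70.3]
top bed 0
side griptop 80 [ 0.5158 -0.3931  0.1597] z 0.1603623863721913 rect [ 515.9 -390.4   25.6   14.4   69.7]
side knobtop 62 [ 0.4536 -0.3391  0.0617] z 0.06202963778008119 rect [ 453.  -337.2   19.7   18.4    3.9]
side bracket 216 [ 0.5405 -0.331   0.1204] z 0.12011841556613762 rect [ 540.  -322.8   94.9   28.2   66.9]
side head 261 [ 0.5295 -0.3624  0.1199] z 0.12056722681410958 rect [ 525.1 -361.6   79.1   27.    71.7]
side bed 24 [ 0.4529 -0.3415  0.0411] z 0.041626033475018365 rect [ 452.5 -342.4    8.6   19.8   83. ]
[ 0.45085295 -0.3992734   0.24467639] [2.53548962e+00 1.85478466e+00 8.93072228e-05] [-8.34464839e-01  4.37431765e-01  1.58942697e+00  5.05532918e-05
  1.11462182e+00 -5.26839999e-01] [0.26374857 0.55614832 0.27923723]
```

View pics/d.png

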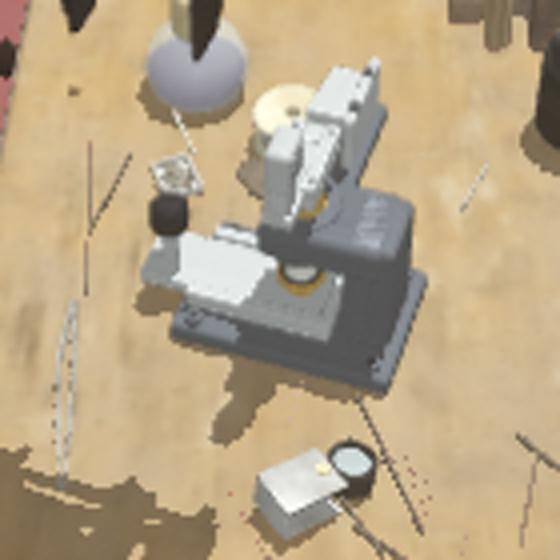

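Request:
move_arm(
  targets=[
    {"dx":3.2,"dy":0.4,"dz":-2,"ax":0,"ay":0,"az":0,"grip":110},
    {"dx":6,"dy":0.8,"dz":-4,"ax":0,"ay":0,"az":0,"grip":110},
    {"dx":6.45,"dy":0.85,"dz":-5,"ax":0,"ay":0,"az":0,"grip":110},
    {"dx":6.45,"dy":0.85,"dz":-6,"ax":0,"ay":0,"az":0,"grip":110},
    {"dx":6.45,"dy":0.85,"dz":-8,"ax":0,"ay":0,"az":0,"grip":110},
    {"dx":6.45,"dy":0.85,"dz":-9.7,"ax":0,"ay":0,"az":0,"grip":110},
    {"dx":6.45,"dy":0.85,"dz":-9.7,"ax":0,"ay":0,"az":0,"grip":150},
    {"dx":6.45,"dy":0.85,"dz":-9.7,"ax":0,"ay":0,"az":0,"grip":180},
  ],
)

```text
time_s: 7.42
eef_pos: [0.5145, -0.391, 0.1476]
tcp_rot: [-2.535, -1.854, 0.0]
contact_force: [-0.0, 0.3, 0.8]
finger_gap: 0.48
finger_force: 0.0
```

Request:
move_arm(
  targets=[
    {"dx":0,"dy":0,"dz":0,"ax":0,"ay":0,"az":0,"grip":250},
    {"dx":0,"dy":0,"dz":0,"ax":0,"ay":0,"az":0,"grip":250},
    {"dx":0,"dy":0,"dz":0,"ax":0,"ay":0,"az":0,"grip":250},
    {"dx":0,"dy":0,"dz":0,"ax":0,"ay":0,"az":0,"grip":250},
  ],
  grip_force=8,
)

```text
time_s: 7.75
eef_pos: [0.5154, -0.391, 0.1485]
tcp_rot: [2.534, 1.855, 0.0]
contact_force: [0.5, -0.4, 0.0]
finger_gap: 0.202
finger_force: 0.0
```

Request:
move_arm(
  targets=[
    {"dx":0,"dy":0,"dz":0,"ax":0,"ay":0,"az":0,"grip":250},
    {"dx":0,"dy":0,"dz":0,"ax":0,"ay":0,"az":0,"grip":250},
    {"dx":0,"dy":0,"dz":0,"ax":0,"ay":0,"az":0,"grip":250},
  ],
)

```text
time_s: 8.0
eef_pos: [0.5146, -0.3906, 0.1481]
tcp_rot: [-2.534, -1.856, 0.001]
contact_force: [-5.9, 1.0, 4.1]
finger_gap: 0.148
finger_force: 8.0
```

Request:
move_arm(
  targets=[
    {"dx":0,"dy":0,"dz":0,"ax":0,"ay":0,"az":0,"grip":250},
    {"dx":0,"dy":0,"dz":0,"ax":0,"ay":0,"az":0,"grip":250},
  ],
  grip_force=40,
)

```text
time_s: 8.17
eef_pos: [0.5147, -0.3906, 0.1481]
tcp_rot: [-2.534, -1.856, 0.001]
contact_force: [-6.0, 1.2, 4.6]
finger_gap: 0.147
finger_force: 40.0
```

Request:
move_arm(
  targets=[
    {"dx":-0.08,"dy":0.03,"dz":-0.1,"ax":0,"ay":0,"az":0,"grip":250},
    {"dx":-0.08,"dy":0.03,"dz":-0.2,"ax":0,"ay":0,"az":0,"grip":250},
    {"dx":-0.08,"dy":0.03,"dz":-0.3,"ax":0,"ay":0,"az":0,"grip":250},
    {"dx":-0.08,"dy":0.03,"dz":-0.3,"ax":0,"ay":0,"az":0,"grip":250},
  ],
)

```text
time_s: 8.5
eef_pos: [0.5145, -0.3906, 0.1447]
tcp_rot: [2.535, 1.856, -0.0]
contact_force: [-2.1, -0.8, 4.3]
finger_gap: 0.144
finger_force: 40.0
```

Request:
move_arm(
  targets=[
    {"dx":0,"dy":0,"dz":-0.05,"ax":0,"ay":0,"az":0,"grip":250},
    {"dx":0,"dy":0,"dz":-0.1,"ax":0,"ay":0,"az":0,"grip":250},
    {"dx":0,"dy":0,"dz":-0.1,"ax":0,"ay":0,"az":0,"grip":250},
  ],
)

```text
time_s: 8.75
eef_pos: [0.5145, -0.3906, 0.1436]
tcp_rot: [2.535, 1.856, -0.0]
contact_force: [-1.9, -0.2, 4.8]
finger_gap: 0.144
finger_force: 40.0
```

Request:
move_arm(
  targets=[
    {"dx":0,"dy":0,"dz":-0.05,"ax":0,"ay":0,"az":0,"grip":250},
    {"dx":0,"dy":0,"dz":-0.1,"ax":0,"ay":0,"az":0,"grip":250},
    {"dx":0,"dy":0,"dz":-0.1,"ax":0,"ay":0,"az":0,"grip":250},
  ],
)

```text
time_s: 9.0
eef_pos: [0.5146, -0.3906, 0.1431]
tcp_rot: [2.534, 1.855, 0.0]
contact_force: [-3.8, -0.5, 8.5]
finger_gap: 0.147
finger_force: 40.0
```

Request:
move_arm(
  targets=[
    {"dx":-0.05,"dy":0,"dz":-0.05,"ax":0,"ay":0,"az":0,"grip":250},
    {"dx":-0.05,"dy":0,"dz":-0.1,"ax":0,"ay":0,"az":0,"grip":250},
    {"dx":-0.05,"dy":0,"dz":-0.1,"ax":0,"ay":0,"az":0,"grip":250},
  ],
)

```text
time_s: 9.25
eef_pos: [0.5145, -0.3906, 0.1425]
tcp_rot: [2.534, 1.855, 0.001]
contact_force: [-2.0, 1.6, 11.7]
finger_gap: 0.146
finger_force: 40.0
```

Request:
move_arm(
  targets=[
    {"dx":0,"dy":0,"dz":-0.05,"ax":0,"ay":0,"az":0,"grip":250},
    {"dx":0,"dy":0,"dz":-0.05,"ax":0,"ay":0,"az":0,"grip":250},
    {"dx":0,"dy":0,"dz":-0.05,"ax":0,"ay":0,"az":0,"grip":250},
  ],
)

```text
time_s: 9.5
eef_pos: [0.5145, -0.3906, 0.1422]
tcp_rot: [2.534, 1.855, 0.001]
contact_force: [-2.4, 1.4, 12.9]
finger_gap: 0.146
finger_force: 40.0
```

Request:
move_arm(
  targets=[
    {"dx":0,"dy":0,"dz":-0.05,"ax":0,"ay":0,"az":0,"grip":250},
    {"dx":0,"dy":0,"dz":-0.09,"ax":0,"ay":0,"az":0,"grip":250},
    {"dx":0,"dy":0,"dz":-0.09,"ax":0,"ay":0,"az":0,"grip":250},
    {"dx":0,"dy":0,"dz":-0.09,"ax":0,"ay":0,"az":0,"grip":250},
  ],
)

```text
time_s: 9.83
eef_pos: [0.5145, -0.3907, 0.1416]
tcp_rot: [2.533, 1.855, 0.001]
contact_force: [-2.3, 0.9, 14.4]
finger_gap: 0.144
finger_force: 40.0
```

Request:
move_arm(
  targets=[
    {"dx":0.06,"dy":0.19,"dz":0,"ax":0,"ay":0,"az":0,"grip":250},
    {"dx":0.12,"dy":0.38,"dz":0,"ax":0,"ay":0,"az":0,"grip":250},
    {"dx":0.18,"dy":0.57,"dz":0,"ax":0,"ay":0,"az":0,"grip":250},
    {"dx":0.24,"dy":0.76,"dz":0,"ax":0,"ay":0,"az":0,"grip":250},
    {"dx":0.3,"dy":0.95,"dz":0,"ax":0,"ay":0,"az":0,"grip":250},
    {"dx":0.3,"dy":0.95,"dz":0,"ax":0,"ay":0,"az":0,"grip":250},
  ],
)

```text
time_s: 10.33
eef_pos: [0.5175, -0.3812, 0.1416]
tcp_rot: [2.533, 1.855, 0.001]
contact_force: [-3.6, 1.5, 15.5]
finger_gap: 0.149
finger_force: 40.0
```

Request:
move_arm(
  targets=[
    {"dx":0.03,"dy":0.1,"dz":0,"ax":0,"ay":0,"az":0,"grip":250},
    {"dx":0.06,"dy":0.19,"dz":0,"ax":0,"ay":0,"az":0,"grip":250},
    {"dx":0.06,"dy":0.19,"dz":0,"ax":0,"ay":0,"az":0,"grip":250},
  ],
)

```text
time_s: 10.58
eef_pos: [0.518, -0.3794, 0.1417]
tcp_rot: [2.533, 1.854, 0.001]
contact_force: [-3.5, -0.1, 14.7]
finger_gap: 0.141
finger_force: 40.0
```

Slid 11.8 mm so far, no bearing yet; continue in small steps.

Request:
move_arm(
  targets=[
    {"dx":0.03,"dy":0.1,"dz":0,"ax":0,"ay":0,"az":0,"grip":250},
    {"dx":0.05,"dy":0.15,"dz":0,"ax":0,"ay":0,"az":0,"grip":250},
    {"dx":0.05,"dy":0.15,"dz":0,"ax":0,"ay":0,"az":0,"grip":250},
  ],
)

```text
time_s: 10.83
eef_pos: [0.5185, -0.378, 0.1417]
tcp_rot: [2.533, 1.855, 0.0]
contact_force: [-3.8, -0.2, 15.0]
finger_gap: 0.143
finger_force: 40.0
```

Request:
move_arm(
  targets=[
    {"dx":0.03,"dy":0.1,"dz":0,"ax":0,"ay":0,"az":0,"grip":250},
    {"dx":0.03,"dy":0.1,"dz":0,"ax":0,"ay":0,"az":0,"grip":250},
    {"dx":0.03,"dy":0.1,"dz":0,"ax":0,"ay":0,"az":0,"grip":250},
  ],
)

```text
time_s: 11.08
eef_pos: [0.5188, -0.377, 0.1416]
tcp_rot: [2.533, 1.854, 0.001]
contact_force: [-3.5, 0.8, 14.1]
finger_gap: 0.144
finger_force: 40.0
```

Request:
move_arm(
  targets=[
    {"dx":0.03,"dy":0.1,"dz":0,"ax":0,"ay":0,"az":0,"grip":250},
    {"dx":0.03,"dy":0.1,"dz":0,"ax":0,"ay":0,"az":0,"grip":250},
    {"dx":0.03,"dy":0.1,"dz":0,"ax":0,"ay":0,"az":0,"grip":250},
  ],
)

```text
time_s: 11.33
eef_pos: [0.5191, -0.3762, 0.1415]
tcp_rot: [2.533, 1.854, 0.0]
contact_force: [-3.4, -1.5, 13.9]
finger_gap: 0.144
finger_force: 40.0
```

Request:
move_arm(
  targets=[
    {"dx":0.03,"dy":0.1,"dz":0,"ax":0,"ay":0,"az":0,"grip":250},
    {"dx":0.03,"dy":0.1,"dz":0,"ax":0,"ay":0,"az":0,"grip":250},
    {"dx":0.03,"dy":0.1,"dz":0,"ax":0,"ay":0,"az":0,"grip":250},
  ],
)

```text
time_s: 11.58
eef_pos: [0.5193, -0.3756, 0.1414]
tcp_rot: [2.533, 1.854, -0.0]
contact_force: [-3.8, -3.7, 12.1]
finger_gap: 0.143
finger_force: 40.0
```

Request:
move_arm(
  targets=[
    {"dx":0.03,"dy":0.1,"dz":0,"ax":0,"ay":0,"az":0,"grip":250},
    {"dx":0.03,"dy":0.1,"dz":0,"ax":0,"ay":0,"az":0,"grip":250},
    {"dx":0.03,"dy":0.1,"dz":0.1,"ax":0,"ay":0,"az":0,"grip":250},
    {"dx":0.03,"dy":0.1,"dz":0.2,"ax":0,"ay":0,"az":0,"grip":250},
    {"dx":0.03,"dy":0.1,"dz":0.2,"ax":0,"ay":0,"az":0,"grip":250},
  ],
)

```text
time_s: 12.0
eef_pos: [0.5194, -0.3749, 0.1414]
tcp_rot: [2.534, 1.854, -0.001]
contact_force: [0.4, -9.5, -5.7]
finger_gap: 0.146
finger_force: 40.0
```

Request:
move_arm(
  targets=[
    {"dx":-0.04,"dy":-0.1,"dz":-0.1,"ax":0,"ay":0,"az":0,"grip":250},
    {"dx":-0.04,"dy":-0.12,"dz":-0.1,"ax":0,"ay":0,"az":0,"grip":250},
    {"dx":-0.04,"dy":-0.12,"dz":-0.1,"ax":0,"ay":0,"az":0,"grip":250},
  ],
  grip_force=15,
)

```text
time_s: 12.25
eef_pos: [0.5193, -0.3751, 0.1414]
tcp_rot: [2.534, 1.855, 0.001]
contact_force: [1.7, -2.3, 2.5]
finger_gap: 0.144
finger_force: 15.0
```

Request:
move_arm(
  targets=[
    {"dx":0,"dy":0,"dz":0,"ax":0,"ay":0,"az":0,"grip":190},
    {"dx":0,"dy":0,"dz":0,"ax":0,"ay":0,"az":0,"grip":130},
    {"dx":0,"dy":0,"dz":0,"ax":0,"ay":0,"az":0,"grip":130},
    {"dx":0,"dy":0,"dz":0,"ax":0,"ay":0,"az":0,"grip":130},
    {"dx":0,"dy":0,"dz":2,"ax":0,"ay":0,"az":0,"grip":130},
    {"dx":0,"dy":0,"dz":5,"ax":0,"ay":0,"az":0,"grip":130},
    {"dx":-4,"dy":-2,"dz":8,"ax":0,"ay":0,"az":0,"grip":130},
    {"dx":-7,"dy":-4,"dz":10,"ax":0,"ay":0,"az":0,"grip":130},
  ],
)

```text
time_s: 12.92
eef_pos: [0.4577, -0.4086, 0.2366]
tcp_rot: [2.532, 1.859, 0.0]
contact_force: [0.6, -1.2, -0.0]
finger_gap: 0.488
finger_force: 0.0
```

Request:
move_arm(
  targets=[
    {"dx":-3,"dy":-2,"dz":0,"ax":0,"ay":0,"az":0,"grip":130},
    {"dx":-3,"dy":-2,"dz":0,"ax":0,"ay":0,"az":0,"grip":130},
  ],
)

```text
time_s: 13.08
eef_pos: [0.4238, -0.4321, 0.2368]
tcp_rot: [2.536, 1.851, -0.001]
contact_force: [0.3, 0.3, -0.7]
finger_gap: 0.489
finger_force: 0.0
```

```bash
python3 - <<'E'
from h import *
for c in("top","side"):
    im,d=get_image(c);np.savez(f"{c}.npz",im=im,d=d)
E
python3 m.py | grep -E "grip|knob|head"
```

```text
top griptop 35 [ 0.5201 -0.3758  0.1551] z 0.1547733831732322 rect [ 519.4 -376.    20.7   11.7   72.4]
top knobtop 81 [ 0.4516 -0.3372  0.0624] z 0.06267468035689205 rect [ 452.  -337.1   21.    18.9    1.6]
top head 342 [ 0.5259 -0.3511  0.1149] z 0.11509379202742953 rect [ 526.1 -355.9   67.6   27.9   70.3]
side griptop 27 [ 0.5208 -0.3767  0.1549] z 0.15467126224148497 rect [ 521.3 -376.6   19.5   10.2   68.9]
side knobtop 62 [ 0.4531 -0.3394  0.0619] z 0.06221885966320845 rect [ 452.5 -338.    17.9   20.2   45.5]
side head 285 [ 0.5288 -0.3626  0.1149] z 0.11489810236286402 rect [ 528.1 -356.3   65.8   27.2   69.3]
```

View pics/d.png

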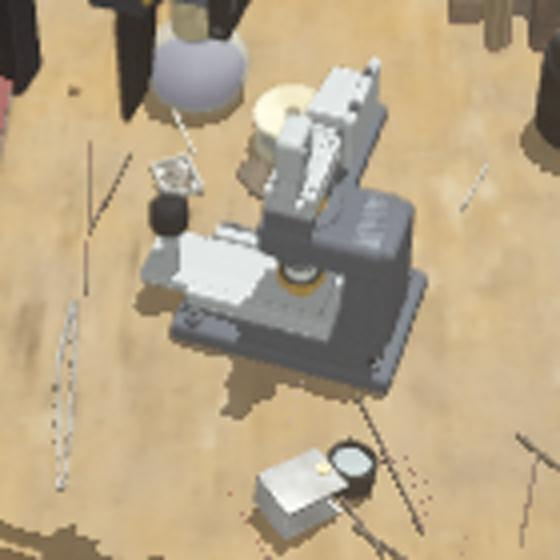

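```bash
sed -i 's/"griptop",.154,.17,.515,-.395,.03/"griptop",.148,.17,.5195,-.376,.014/' m.py
for i in 1 2 3; do python3 - <<'E'
from h import *
for c in("top","side"):
    im,d=get_image(c);np.savez(f"{c}.npz",im=im,d=d)
E
python3 m.py | grep -E "grip"; done
```

```text
top griptop 90 [ 0.5196 -0.3757  0.1537] z 0.15384998579086323 rect [ 520.  -376.2   23.6   13.7   72.8]
side griptop 70 [ 0.5208 -0.3773  0.1532] z 0.15355012183854644 rect [ 521.1 -375.8   24.1   13.3   74.3]
top griptop 92 [ 0.5195 -0.3758  0.1537] z 0.15366489526388893 rect [ 519.8 -376.    23.4   13.8   70.4]
side griptop 71 [ 0.5207 -0.3773  0.1528] z 0.15341648447404033 rect [ 520.8 -375.8   24.1   12.8   75.3]
top griptop 90 [ 0.5195 -0.3759  0.1535] z 0.15365721032400953 rect [ 519.8 -375.9   23.9   14.    71. ]
side griptop 69 [ 0.5208 -0.3778  0.1531] z 0.15350245728144996 rect [ 520.6 -376.4   22.2   13.2   74.8]
```

```bash
python3 -c "from plant import *;print(sign_off())"
```

```text
the job is handed in; nothing more can be done
None
```

The job is handed in at about 13 s of the 72 s allowed: the bed is home, the plunger is held down by the keeper about 16 mm in, and I estimate the stone's load at 10 to 11 N from force and depth readings. The verdict was not shown to me.

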